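# Show a relay's hidden face to the inspection camera with the sprung mirror

## Task

On the inspection rail, first slide the blue mirror carriage until its red pointer is level with the yellow clip on the rail, then turn the yellow knob on the mirror until the camera at the rail's end sees the orange sticker on the circuit board's black relay in the mirror, which is when the red-tipped brass aiming rod points straight at the sticker. The mirror springs back if released, so finish while still gripping the knob and holding that angle, with the carriage still at the clip; keep off the circuit board and leave the other things on the bench where they are.

Things in the scene. Friction and masses are not known exactly. Their poses are not given: they have to be found in the camera images.
- rail: Fixed inspection rail, silver base 84 wide (x from -30 to +54) x 460 long (y) x 12 mm high. Origin: on the bench under the middle of its steel guide, the centre line; its y axis runs along the rail, away from the grey inspection camera that stands on the rail's -y end (camera up to 90 mm high); its x axis points across, away from the robot. Its place and yaw vary; z is up.
- lens (a point): Front of the camera lens: on the rail's centre line, 170 mm from the rail's centre towards -y, 65 mm above the bench. The camera looks level along the rail's +y, so its line of sight always meets the mirror at its turning axis, wherever the carriage stands.
- carriage (a joint): Slide of the blue carriage (50 x 60 mm, top 40 mm above the bench) along the rail's +y, in m: 0 nearest the camera (carriage centre 80 mm on the camera side of the rail's centre), 0.20 at the far end. Starts at 0 to 0.05. About 2.5 N of friction holds it where it is left. It can be pulled along by the gripped knob.
- pointer (a point): Tip of the small red pointer on the +x side of the carriage, 36 mm from the rail's centre line, 36 mm above the bench, level (along the rail) with the mirror's turning axis; moves with the carriage.
- mark (a point): Centre of the top of the fixed yellow clip (14 mm long along the rail, top 26 mm above the bench) on the ledge along the rail's +x side, 46 mm from the rail's centre line; axes parallel to the rail's. The carriage belongs where pointer and clip have the same y along the rail, to within the clip's own width.
- mirror (a joint): Mirror turn about its vertical axis (middle of the carriage, on the rail's centre line, in the mirror's face), rad, clockwise from above. 0: at rest, face looks back at the camera (rail's -y); stop at 1.45. A spring, 0.08 N m/rad, drives it to 0. Mirror 52 mm wide, 45 to 85 mm above the bench. The reflected sight line starts along rail -y and turns twice as far. Needed: 0.4 to 1.15.
- knob: Yellow upright bar knob fixed on top of the mirror, on the turning axis: 38 mm long (its x), 12 mm thick (its y), 32 mm high. Origin: its centre, 112 mm above the bench (knob from 96 to 128 mm). At rest its long side lies across the rail; grip the 12 mm thickness from above. It turns with the mirror; z is up.
- sight_tip (a point): Red tip of the thin brass aiming rod, 70 mm from the mirror's axis, 42 mm above the bench. Geared to the mirror: seen from above the rod always lies along the camera's reflected line of sight and points along this frame's -y. The camera sees the sticker when it lies on the rod's line continued (sticker's x in this frame near 0, y negative).
- marker (a point): Centre of the orange sticker's upright face, 65 mm above the bench, 20 mm wide, folded over the top edge of the black relay (20 x 30 mm, top 82 mm above the bench). It looks at the rail (board's +x), about 105 to 145 mm from the rail's centre line.
- board: Fixed green circuit board 130 x 170 mm (top 30 mm above the bench) on a grey holder, between rail and robot, parts on it up to 82 mm above the bench. Origin: centre of the underside, on the bench; the relay stands at its +x edge. Do not touch it.
- screwdriver: Loose green-handled screwdriver, 170 mm. Origin under its middle. Leave alone.
- multimeter: Loose red multimeter, 170 x 85 x 38 mm. Origin: centre of its underside. Leave alone.
- spool: Loose spool of solder with black flanges, 60 mm across, 40 mm high. Origin: centre of its underside. Leave alone.
- flux_bottle: Loose white bottle with yellow cap, 44 mm across, 110 mm high. Origin: centre of its underside. Leave alone.
- paste_jar: Loose jar with blue lid, 60 mm across, 50 mm high. Origin: centre of its underside. Leave alone.
- parts_tray: Loose clear parts tray, 110 x 80 x 22 mm. Origin: centre of its underside. Leave alone.
- esd_brush: Loose brush, 160 mm. Origin under its middle. Leave alone.

How it is judged (in metres and radians):
On the way, in this order (a step that is already met when the one before it is completed fails the run):
1. the carriage's pointer is level with the yellow clip (y of pointer in the frame of mark between -0.007 and 0.007 m), for 0.2 s.
2. with the carriage at the clip, the camera sees the sticker in the mirror (all of step 1 and x of marker in the frame of sight_tip between -0.012 and 0.012 m and y of marker in the frame of sight_tip below 0 m), for 0.3 s.
At the end, for the whole second after the job is handed in: The carriage's pointer is within 7 mm of the clip's middle along the rail, the reflected line of sight (aiming rod) passes within 12 mm of the sticker's centre, the mirror is still, and the fingers are still holding the knob (contact force above 1.5 N) (all of step 2 and contact force between the fingers and knob above 1.5 N and velocity of joint mirror between -0.1 and 0.1 rad/s); the arm keeps its last pose, push and grip.
It fails at once if another thing on the bench is moved by more than 30 mm (distance of any of screwdriver, multimeter, spool, flux_bottle, paste_jar, parts_tray, esd_brush from where it was at the start of the episode above 0.03 m).
It fails at once if the robot pushes on the circuit board (more than 3 N) (contact force between any of the fingers, the arm and board above 3 N).
It also fails if it takes over 38 s, if anything falls off the work surface, if the arm or the gripper's body presses on something with over 40 N, if the wrist force passes 120 N, or if a joint passes its speed limit or range.

## Robot

A 6-joint arm with a two-finger parallel gripper is mounted at the origin on the work surface. World frame = base frame: x ahead of the robot, y to its left, z up, the work surface at z = 0. Lengths are in mm, angles in rad, forces in N, time in s.
With the tool pointing down it reaches from about 400 to 925 mm from the base axis. Payload 12.5 kg.
Tool frame: the origin (TCP) lies at the very end of the fingers, on their centre line; the grasp point (between the pads) lies env.grip_point_offset behind it (env.grip_point_offset is the distance from the TCP to the grasp point, in mm); y points along the fingers, z is the direction in which the jaws open and shut, and the axes are right-handed (so a half turn about y gives the same grasp; the last joint's range is limited). The gripper opens to 95 mm and grips with 3 to 60 N. Pads are 20 mm wide; open, the fingers measure 119 mm over their backs; the gripper's body (75 mm by 180 mm) begins 59 mm behind the grasp point.
Start: joints at [1.2, 0.491, 1.559, -0, 1.092, -0.106], TCP at [163.555, 603.238, 214.661] pointing down, gripper open.
Joint ranges: [-3.1, 3.1], [-0.84, 2.19], [0.05, 2.79], [-1.13, 4.28], [0.06, 2.93], [-2.69, 2.69]. Speed limits (rad/s): [2.22, 2.22, 2.79, 3.14, 3.14, 3.14].

## Interface

Orientations are given as [roll, pitch, yaw] about the fixed x, y, z axes, in that order (R = Rz(yaw) Ry(pitch) Rx(roll)).
In Python, from cell import readout, read_camera, env, nets gives the robot as it stands.
- The arm moves only by the tool apply_moves, never from a script. Its argument "increments" is a list of rows, each a list of 3 entries, a list of its own where there are three numbers: the shift along the tool's x, y, z in cm, then the turn, a rotation vector about the tool's x, y, z in degrees, then the finger opening in cm, from 0 to 9.51. A call has exactly 5 rows; each row shifts and turns the pose as measured when the row begins, along the tool's axes as they then stand; what a row does not reach is not made up. A row lasts 1/8 s, in which the tool goes at most 62.5 mm and 10.7 degrees, less where a joint would pass 70% of its speed; a pose out of reach is approached as far as the arm can. A call with a gripper value outside its range is refused whole. The fingers move at their own pace and stop on an object; the grip force is fixed at half the most. Time passes only in rows, so rows that do not move let the fingers close, or fill a call up. It gives the time, the measured TCP pose, the force and the opening at its end, in the units of the state.
- readout.state(): the state, without advancing time (a new reading comes with each control period).
- read_camera(name): name is "side" or "top"; returns a dict with "img" (420x560x3 uint8, red, green, blue), "vfov" (degrees; the focal length in pixels is half the picture's height over the tangent of half this angle, whatever the lens; pixels are square), "cx", "cy" (the principal point, pixels), "rvec" (rotation vector, rad) and "tvec" (3), from world to camera coordinates, as OpenCV has them. Camera axes: x right, y down, z forward; pixel columns grow to the right and rows downward; lengths in mm; the calibration is good to about 2 mm. A picture is of the moment at which its call begins. There is no depth.
- env.job_done(): hands the job in, once; it reports no verdict.
Trained networks look in a picture, given as the dict that the camera call returned (one of the last four; its "shot" number tells which), for a name from the list of things; names that differ only in an ending like _2 or _b are one class to them, and where a whole thing is asked for, a point or a joint stands for the part that bears it (a point fixed in the world has none). Each returns a list of dicts, best first, with "confidence" (0 to 1); they miss things now and then, are a little off and sometimes report something else, mostly with a low value. They report only what shows in the picture. A call takes as long as a camera call.
- nets.look_for(picture, thing): "point" ([x, y, z] in mm, in the coordinates of the camera as it stood for that picture, good to about 4 mm: the middle of the surface that is visible of it).
- nets.mark_of(picture, thing): "point" ([x, y, z] in mm, in the coordinates of the camera as it stood for that picture, good to about 4 mm: a listed point, or the origin of a listed thing).
The state is a dict: "t": time; "joints": joint angles; "qvel": joint speeds; "tau": joint torques, N m; "eef_pos": TCP position; "tcp_rot": TCP orientation; "ft_force": force on the tool from outside, world axes, zero at the start; "moment": the same for the moment, N m; "opening": opening from 0.0 (shut) to 1.0 (fully open).
Only numpy, scipy, OpenCV 4.12 (cv2) and the standard library are available. Lean on these libraries where they do the work, as an engineer would, in place of code of your own. Each camera call takes 0.05 s, during which the arm holds its last target. There are 200 camera calls.

## Working session

There is one attempt and no reset: what is moved stays moved. The work goes in short steps, Python scripts to look and compute and a tool call to move; the robot and the scene stay as the last step left them, time stands still between calls to the robot, and variables do not carry over. Pictures are saved under pics/ and viewed, about 8 in all and at most 12, crops included, and the job is handed in when it is done.

Besides the shell and the picture viewer there is one more tool, called in YAML: its name, and indented under it one key for each argument. apply_moves: Moves the arm, as the interface text tells. Its arguments: {"type":"object","properties":{"increments":{"type":"array"}},"required":["increments"]}

```bash
mkdir -p pics; cat > h.py <<'E'
import numpy as np,cv2
from cell import readout, read_camera, env, nets
from scipy.spatial.transform import Rotation as R
def w(pic,p):
    M=cv2.Rodrigues(np.array(pic["rvec"],float))[0]
    return M.T@(np.array(p)-np.array(pic["tvec"]).ravel())
def find(pic,names,f="mark_of"):
    for n in names:
        for d in getattr(nets,f)(pic,n)[:2]:
            print(n,f,w(pic,d["point"]).round(1),round(d["confidence"],2))
def ray(pic,u,v,z):
    f=pic["img"].shape[0]/2/np.tan(np.radians(pic["vfov"]/2))
    M=cv2.Rodrigues(np.array(pic["rvec"],float))[0]
    c=-M.T@np.array(pic["tvec"]).ravel(); d=M.T@np.array([(u-pic["cx"])/f,(v-pic["cy"])/f,1])
    return c+d*(z-c[2])/d[2]
def save(pic,n): cv2.imwrite("pics/"+n,pic["img"][:,:,::-1])
E
python3 - <<'E'
from h import *
print(readout.state(), env.grip_point_offset)
for c in("top","side"):
    p=read_camera(c); save(p,c+"0.png"); print(c,{k:p[k] for k in p if k!="img"})
    find(p,["rail","lens","pointer","mark","knob","sight_tip","marker","board"])
E
```

```text
{'t': 0.0, 'joints': array([ 1.20039796e+00,  4.91603896e-01,  1.55946627e+00, -2.66944281e-05,
        1.09170006e+00, -1.05598137e-01]), 'qvel': array([ 0.00071881, -0.00105131,  0.00025014,  0.00069215,  0.00067371,
       -0.00148631]), 'tau': array([-4.97531131e-03, -6.12636065e+01, -2.58178174e+01,  6.90235547e-02,
        4.81864577e-02, -8.11289442e-05]), 'eef_pos': array([163.46413348, 602.9835155 , 214.02841526]), 'tcp_rot': array([-1.57196984e+00,  1.00576020e-04, -2.64787971e-01]), 'ft_force': array([ 0.32984539, -0.6299177 , -0.20485264]), 'moment': array([ 0.04403848,  0.04327017, -0.00637837]), 'opening': 1.0031758182705866} 18.8
top {'vfov': 50.86709506959723, 'cx': 277.20432982069275, 'cy': 211.04759605786145, 'rvec': array([ 2.02681304, -2.17550009,  0.26225802]), 'tvec': array([  70.63725494,  570.85813916, 1330.80580323]), 'shot': 1}
rail mark_of [625.5   6.7   3.9] 0.66
lens mark_of [ 642.8 -164.4   65.8] 0.72
pointer mark_of [665.5 -20.9  32.8] 0.63
pointer mark_of [668.8  48.4  25.6] 0.32
mark mark_of [667.   43.9  28.9] 0.56
knob mark_of [439.7 392.8   1.1] 0.49
marker mark_of [498.   66.7  66.9] 0.7
marker mark_of [ 431.9 -511.    -1.9] 0.25
board mark_of [434.2  49.2   1.9] 0.85
side {'vfov': 53.620428638931486, 'cx': 277.1204793919007, 'cy': 202.65909833047368, 'rvec': array([ 2.31694783, -0.58287525,  0.22878087]), 'tvec': array([-468.61534934,  291.80490179, 1085.16661915]), 'shot': 2}
rail mark_of [623.6   4.3  -3.6] 0.82
rail mark_of [630.1 -21.8 111. ] 0.27
lens mark_of [ 646.6 -161.9   66.2] 0.9
pointer mark_of [665.  -22.9  31.7] 0.69
knob mark_of [628.9 -22.3 108.6] 0.54
sight_tip mark_of [638.5 -97.9  43.9] 0.54
marker mark_of [500.7  60.5  67.1] 0.83
marker mark_of [705.  380.4   1. ] 0.5
board mark_of [443.1  53.8  -1. ] 0.7
board mark_of [649.4 491.6  -0.8] 0.65
```

```bash
python3 - <<'E'
import cv2
a=cv2.imread("pics/top0.png");b=cv2.imread("pics/side0.png")
cv2.imwrite("pics/topc.png",cv2.resize(a[100:330,140:440],None,fx=2.6,fy=2.6,interpolation=2)[:600])
E
```

```text
(no output)
```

View pics/topc.png

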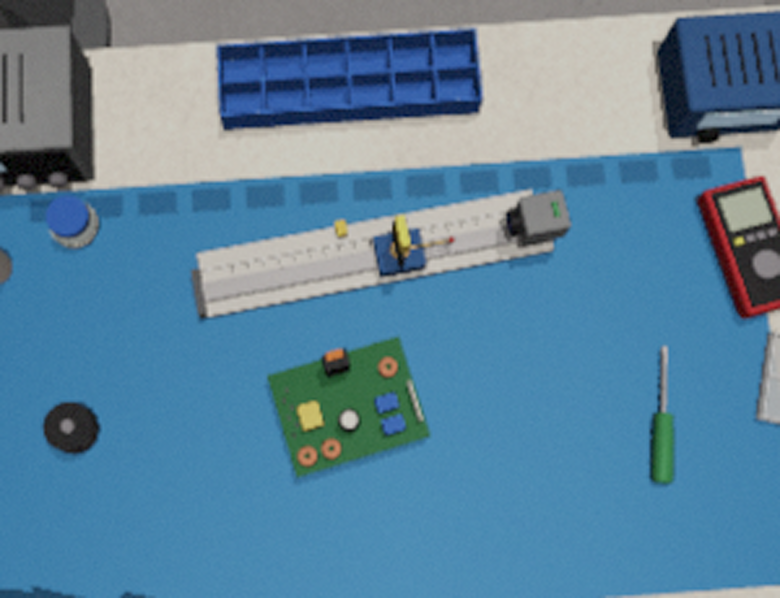

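View pics/side0.png

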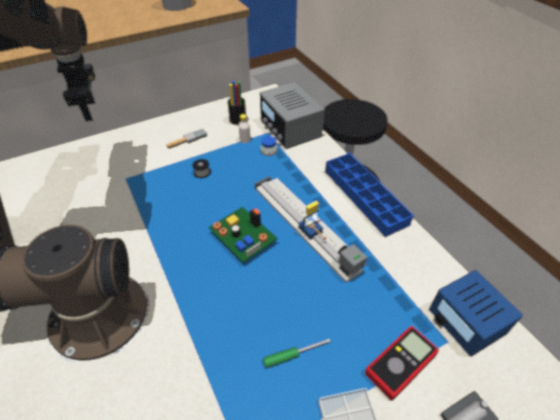

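The top crop shows the rail running left (+y) to right, with its corners at about (197,254), (207,317), (553,252) and (532,192). The clip is at (341,229), the knob at (402,235) and the sticker at (336,357). In the side view, the bottle, jar and brush are far from the rail. I'll turn these pixels into positions.

```bash
python3 - <<'E'
from h import *
p=read_camera("top")
c=lambda u,v,z:ray(p,140+(u+.5)/2.6-.5,100+(v+.5)/2.6-.5,z).round(1)
for n,a in dict(TL=(197,254,12),BL=(207,314,12),BR=(553,250,12),TR=(532,192,12),clip=(341,228,26),knob=(402,231,128),stick_top=(336,354,82),rodtip=(452,240,42),rodbase=(412,246,42)).items(): print(n,c(*a))
find(p,["rail","lens","pointer","mark","sight_tip","marker"])
s=read_camera("side"); find(s,["rail","lens","pointer","mark","knob","sight_tip","marker"])
E
```

```text
TL [648.5 229.9  12. ]
BL [569.3 220.4  12. ]
BR [ 622.  -224.2   12. ]
TR [ 701.3 -205.7   12. ]
clip [666.   44.4  26. ]
knob [627.  -25.9 128. ]
stick_top [494.1  61.6  82. ]
rodtip [635.9 -93.2  42. ]
rodbase [631.6 -42.5  42. ]
rail mark_of [623.8   7.1   1. ] 0.67
lens mark_of [ 644.3 -162.4   67. ] 0.91
pointer mark_of [665.9 -22.7  37.3] 0.87
mark mark_of [666.8  47.2  27.5] 0.51
marker mark_of [496.1  64.5  63.7] 0.68
marker mark_of [438.4 390.9   1.6] 0.66
rail mark_of [625.9   1.9   1.5] 0.7
lens mark_of [ 648.4 -161.5   68.4] 0.77
pointer mark_of [666.5 -18.8  33.2] 0.56
mark mark_of [440.6 393.6  -5.1] 0.34
knob mark_of [ 432.5 -507.5    1.8] 0.63
knob mark_of [627.1 -21.1 110.1] 0.43
sight_tip mark_of [640.  -96.9  47.5] 0.39
sight_tip mark_of [7.065e+02 3.852e+02 5.000e-01] 0.39
marker mark_of [499.   65.7  64.3] 0.63
marker mark_of [628.7 -23.5 108.8] 0.38
```

```bash
cat > plan.py <<'E'
import sys; from h import *
def plan(x,y,z,yaw,n):
    s=readout.state(); p0=np.array(s["eef_pos"]); y0=s["tcp_rot"][2]
    print("now",round(s["t"],2),p0.round(1),np.round(s["tcp_rot"],3),"F",np.round(s["ft_force"],1),"M",np.round(s["moment"],2),round(s["opening"],3),np.round(s["joints"],2))
    for k in range(n):
        a=y0+(yaw-y0)*k/n; d=(np.array([x,y,z])-p0)/n
        X=np.array([np.cos(a),np.sin(a),0]);Z=np.array([-np.sin(a),np.cos(a),0])
        print([[round(float(d@X)/10,2),round(float(-d[2])/10,2),round(float(d@Z)/10,2)],[0,round(float(-np.degrees(yaw-y0)/n),1),0]])
if __name__=="__main__": plan(*map(float,sys.argv[1:5]),int(sys.argv[5]))
E
python3 plan.py 628.5 -24 200 0.12 15
```

```text
now 1.65 [163.6 603.3 214.7] [-1.571 -0.    -0.265] F [ 0.5  0.7 -0.4] M [-0.01  0.03  0.02] 0.995 [ 1.2   0.49  1.56 -0.    1.09 -0.11]
[[4.09, 0.1, -3.22], [0, -1.5, 0]]
[[4.0, 0.1, -3.33], [0, -1.5, 0]]
[[3.92, 0.1, -3.43], [0, -1.5, 0]]
[[3.83, 0.1, -3.53], [0, -1.5, 0]]
[[3.73, 0.1, -3.63], [0, -1.5, 0]]
[[3.64, 0.1, -3.72], [0, -1.5, 0]]
[[3.54, 0.1, -3.81], [0, -1.5, 0]]
[[3.44, 0.1, -3.9], [0, -1.5, 0]]
[[3.34, 0.1, -3.99], [0, -1.5, 0]]
[[3.24, 0.1, -4.07], [0, -1.5, 0]]
[[3.13, 0.1, -4.16], [0, -1.5, 0]]
[[3.03, 0.1, -4.23], [0, -1.5, 0]]
[[2.92, 0.1, -4.31], [0, -1.5, 0]]
[[2.81, 0.1, -4.38], [0, -1.5, 0]]
[[2.69, 0.1, -4.46], [0, -1.5, 0]]
```

apply_moves:
  increments:
    - [[4.1, 0.1, -3.2], [0, -1.5, 0], 5]
    - [[4.0, 0.1, -3.3], [0, -1.5, 0], 5]
    - [[3.9, 0.1, -3.4], [0, -1.5, 0], 5]
    - [[3.8, 0.1, -3.5], [0, -1.5, 0], 5]
    - [[3.7, 0.1, -3.6], [0, -1.5, 0], 5]

```text
t: 2.28
eef_pos: [321.3, 392.7, 209.2]
tcp_rot: [-1.569, -0.001, -0.124]
ft_force: [1.1, 0.4, -0.3]
opening: 0.55
```

apply_moves:
  increments:
    - [[3.6, 0.1, -3.7], [0, -1.5, 0], 5]
    - [[3.5, 0.1, -3.8], [0, -1.5, 0], 5]
    - [[3.4, 0.1, -3.9], [0, -1.5, 0], 5]
    - [[3.3, 0.1, -4.0], [0, -1.5, 0], 5]
    - [[3.2, 0.1, -4.1], [0, -1.5, 0], 5]

```text
t: 2.9
eef_pos: [482.1, 178.9, 205.1]
tcp_rot: [-1.568, -0.004, 0.011]
ft_force: [-0.0, 0.5, 0.4]
opening: 0.529
```

```bash
python3 plan.py 628.5 -24 170 0.12 10
```

```text
now 2.9 [482.1 178.9 205.1] [-1.568 -0.004  0.011] F [-0.   0.5  0.4] M [ 0.07 -0.04 -0.03] 0.529 [ 0.23  0.34  1.84  0.    0.95 -1.36]
[[1.44, 0.35, -2.05], [0, -0.6, 0]]
[[1.42, 0.35, -2.06], [0, -0.6, 0]]
[[1.4, 0.35, -2.08], [0, -0.6, 0]]
[[1.37, 0.35, -2.09], [0, -0.6, 0]]
[[1.35, 0.35, -2.11], [0, -0.6, 0]]
[[1.33, 0.35, -2.12], [0, -0.6, 0]]
[[1.3, 0.35, -2.14], [0, -0.6, 0]]
[[1.28, 0.35, -2.15], [0, -0.6, 0]]
[[1.26, 0.35, -2.16], [0, -0.6, 0]]
[[1.23, 0.35, -2.18], [0, -0.6, 0]]
```

apply_moves:
  increments:
    - [[3.0, 0.5, -4.3], [0, -1.3, 0], 5]
    - [[3.0, 0.6, -4.3], [0, -1.3, 0], 5]
    - [[2.9, 0.7, -4.3], [0, -1.3, 0], 5]
    - [[2.8, 0.7, -4.4], [0, -1.3, 0], 5]
    - [[2.7, 0.7, -4.4], [0, -1.3, 0], 5]

```text
t: 3.52
eef_pos: [643.7, -37.4, 173.5]
tcp_rot: [-1.568, -0.007, 0.128]
ft_force: [0.1, 1.2, 0.4]
opening: 0.528
```

```bash
python3 plan.py 628.5 -24 98 0.12 4; python3 - <<'E'
from h import *
out=[]
p=read_camera("top");q=read_camera("side");find(q,["knob"])
a=cv2.resize(p["img"][150:230,240:380],None,fx=4,fy=4,interpolation=2)
b=cv2.resize(q["img"][170:290,250:390],None,fx=4,fy=4,interpolation=2)[:280+200]
im=np.vstack([a,b[:280]]);cv2.imwrite("pics/a1.png",im[:,:,::-1])
E
```

```text
now 3.52 [643.7 -37.4 173.5] [-1.568 -0.007  0.128] F [0.1 1.2 0.4] M [ 0.04 -0.01  0.05] 0.528 [-0.16  0.56  1.56  0.01  1.02 -1.86]
[[-0.33, 1.89, 0.38], [0, 0.1, 0]]
[[-0.34, 1.89, 0.38], [0, 0.1, 0]]
[[-0.34, 1.89, 0.38], [0, 0.1, 0]]
[[-0.34, 1.89, 0.38], [0, 0.1, 0]]
knob mark_of [630.4 -21.6 108.3] 0.57
```

View pics/a1.png

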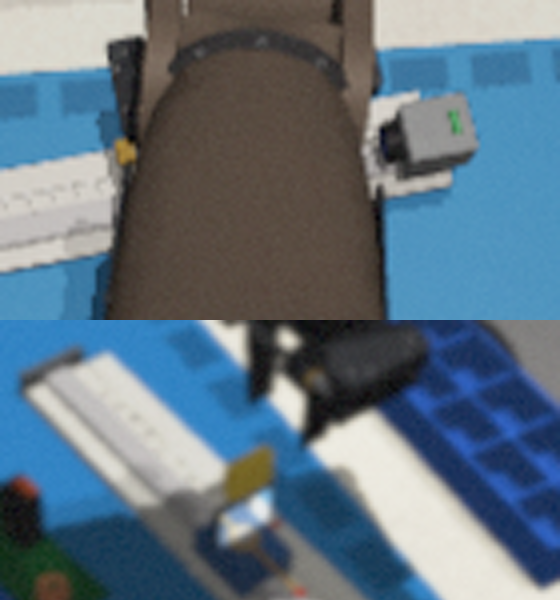

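The arm hides the carriage from the top camera. In the side crop the knob (250,475) stands free below the open fingers at (262,365) and (315,420). I'll centre over it, descend and grip.

apply_moves:
  increments:
    - [[-1.3, 0.8, 1.5], [0, 0.4, 0], 5]
    - [[0, 2.0, 0], [0, 0, 0], 5]
    - [[0, 2.0, 0], [0, 0, 0], 5]
    - [[0, 1.5, 0], [0, 0, 0], 5]
    - [[0, 0.6, 0], [0, 0, 0], 5]

```text
t: 4.3
eef_pos: [626.9, -20.3, 103.4]
tcp_rot: [-1.568, -0.007, 0.119]
ft_force: [0.4, 0.5, 0.1]
opening: 0.525
```

```bash
python3 plan.py 628.5 -24 98 0.12 1; python3 - <<'E'
from h import *
q=read_camera("side")
cv2.imwrite("pics/a2.png",cv2.resize(q["img"][180:260,270:370],None,fx=6,fy=6,interpolation=2)[:,:,::-1])
E
```

```text
now 4.3 [626.9 -20.3 103.4] [-1.568 -0.007  0.119] F [0.4 0.5 0.1] M [ 0.04  0.07 -0.  ] 0.525 [-0.14  0.61  1.67  0.01  0.85 -1.83]
[[0.11, 0.54, -0.39], [0, -0.1, 0]]
```

View pics/a2.png

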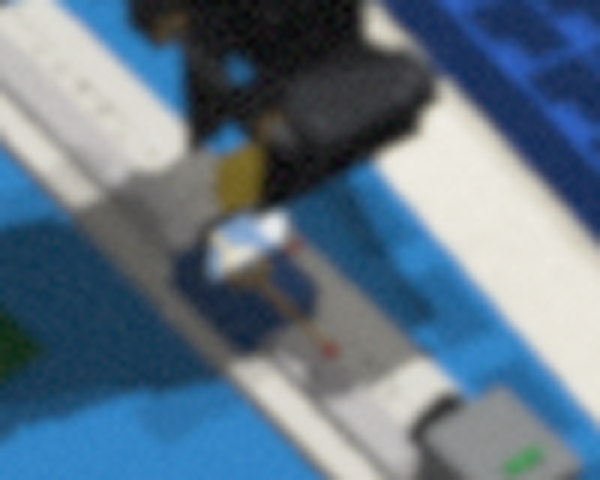

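The knob at (240,175) lies between the far finger (205,110) and the near one (290,170). I'll lower a little and close.

apply_moves:
  increments:
    - [[0.1, 0.5, -0.3], [0, 0, 0], 5]
    - [[0, 0, 0], [0, 0, 0], 0]
    - [[0, 0, 0], [0, 0, 0], 0]
    - [[0, 0, 0], [0, 0, 0], 0]
    - [[0, 0, 0], [0, 0, 0], 0]

```text
t: 4.97
eef_pos: [629.0, -23.6, 99.3]
tcp_rot: [-1.569, -0.009, 0.119]
ft_force: [0.3, -2.9, -1.5]
opening: 0.162
```

```bash
python3 plan.py 620.6 40 98 0.12 5; python3 - <<'E'
from h import *
q=read_camera("side"); find(q,["pointer","sight_tip"])
E
```

```text
now 4.97 [629.  -23.6  99.3] [-1.569 -0.009  0.119] F [ 0.3 -2.9 -1.5] M [-0.48 -0.04  0.04] 0.162 [-0.14  0.62  1.67  0.01  0.85 -1.84]
[[-0.02, 0.03, 1.28], [0, -0.0, 0]]
[[-0.02, 0.03, 1.28], [0, -0.0, 0]]
[[-0.02, 0.03, 1.28], [0, -0.0, 0]]
[[-0.02, 0.03, 1.28], [0, -0.0, 0]]
[[-0.02, 0.03, 1.28], [0, -0.0, 0]]
pointer mark_of [665.5 -18.6  34.8] 0.95
sight_tip mark_of [639.7 -95.7  43.2] 0.53
sight_tip mark_of [622.7   5.6  -1.1] 0.49
```

apply_moves:
  increments:
    - [[0, 0, 0], [0, 0, 0], 0]
    - [[0, 0, 0], [0, 0, 0], 0]
    - [[0, 0, 0.5], [0, 0, 0], 0]
    - [[0, 0, 1.0], [0, 0, 0], 0]
    - [[0, 0, 1.0], [0, 0, 0], 0]

```text
t: 5.75
eef_pos: [625.8, 1.8, 99.3]
tcp_rot: [-1.569, -0.009, 0.118]
ft_force: [0.1, -2.9, -0.1]
opening: 0.126
```

```bash
python3 plan.py 620.6 40 99 0.12 4
```

```text
now 5.75 [625.8   1.8  99.3] [-1.569 -0.009  0.118] F [ 0.1 -2.9 -0.1] M [-0.73 -0.    0.02] 0.126 [-0.1   0.62  1.67  0.    0.84 -1.8 ]
[[-0.02, 0.01, 0.96], [0, -0.0, 0]]
[[-0.02, 0.01, 0.96], [0, -0.0, 0]]
[[-0.02, 0.01, 0.96], [0, -0.0, 0]]
[[-0.02, 0.01, 0.96], [0, -0.0, 0]]
```

apply_moves:
  increments:
    - [[0, 0, 1.0], [0, 0, 0], 0]
    - [[0, 0, 1.0], [0, 0, 0], 0]
    - [[0, 0, 1.0], [0, 0, 0], 0]
    - [[0, 0, 0.7], [0, 0, 0], 0]
    - [[0, 0, 0.1], [0, 0, 0], 0]

```text
t: 6.38
eef_pos: [620.5, 43.8, 99.3]
tcp_rot: [-1.569, -0.008, 0.12]
ft_force: [-0.5, -2.9, -0.3]
opening: 0.123
```

```bash
python3 plan.py 620.6 40 99 0.12 1; python3 - <<'E'
from h import *
p=read_camera("top");q=read_camera("side"); find(p,["pointer","mark"]);find(q,["pointer","mark","sight_tip"])
a=cv2.resize(p["img"][160:220,220:360],None,fx=4.5,fy=4.5,interpolation=2)
b=cv2.resize(q["img"][180:260,250:390],None,fx=4.5,fy=4.5,interpolation=2)[:300]
cv2.imwrite("pics/a3.png",np.vstack([a,b])[:,:,::-1])
E
```

```text
now 6.38 [620.5  43.8  99.3] [-1.569 -0.008  0.12 ] F [-0.5 -2.9 -0.3] M [-0.64 -0.   -0.03] 0.123 [-0.04  0.61  1.68  0.    0.84 -1.73]
[[-0.03, 0.03, -0.38], [0, 0.0, 0]]
pointer mark_of [657.5  50.2  34.4] 0.95
mark mark_of [666.5  43.3  23.7] 0.59
sight_tip mark_of [629.9 -27.1  44.6] 0.41
```

View pics/a3.png

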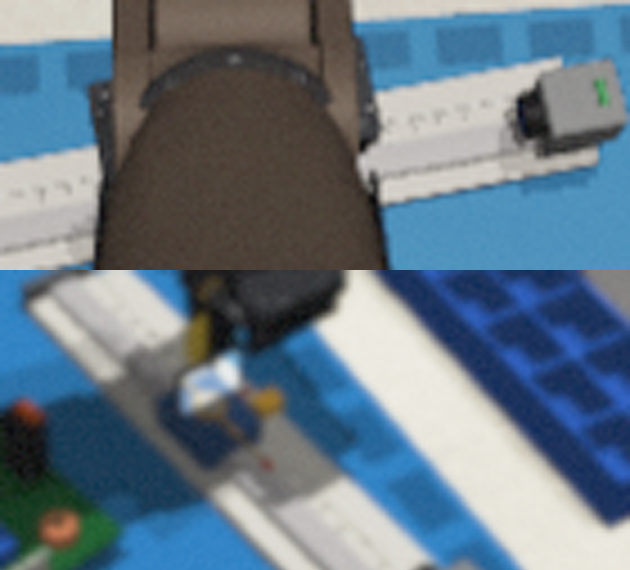

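In the side crop the red pointer tip is at about (247,388) and the clip at (268,402), so the carriage looks a few mm past the clip. I'll check this with rays.

```bash
python3 - <<'E'
from h import *
q=read_camera("side")
im=q["img"][180:260,250:390].astype(int); r,g,b=im[...,0],im[...,1],im[...,2]
def c(m,z,n):
    v,u=np.nonzero(m); print(n,len(u),u.mean()+250,v.mean()+180, ray(q,u.mean()+250,v.mean()+180,z).round(1))
U=np.arange(250,390)[None,:]
V=np.arange(180,260)[:,None]
hot=(abs(U-309)<7)&(abs(V-209)<6)
c((r>g*1.15)&(g>b*1.4)&(r>110)&hot,24,"clip")
hp=(abs(U-304.5)<4)&(abs(V-206)<3)
c((r>g*1.7)&(r>b*1.4)&hp,36,"ptr")
for v in range(202,213): print(v,[tuple(q["img"][v,u]) for u in range(301,314)] if 0 else ' '.join("%d/%d/%d"%tuple(q["img"][v,u]) for u in range(301,313)))
E
```

```text
clip 24 308.8333333333333 208.875 [667.4  42.   24. ]
ptr 0 nan nan [nan nan nan]
202 222/227/230 185/198/209 121/137/155 58/89/118 37/80/114 30/77/114 27/75/113 27/76/112 33/78/114 33/79/114 34/78/114 24/72/109
203 228/231/232 199/206/210 135/146/156 76/98/122 48/83/116 34/80/114 28/75/111 32/76/113 34/78/114 38/80/115 34/78/114 30/77/114
204 221/225/227 200/204/206 143/150/154 93/105/119 71/92/115 50/83/114 40/81/115 34/78/112 42/79/110 45/81/113 42/83/115 33/77/114
205 195/206/213 180/185/187 141/141/141 117/113/117 97/99/112 79/91/113 57/81/111 55/81/105 67/82/99 76/86/102 67/84/107 47/81/110
206 146/158/170 139/140/146 127/117/118 118/102/100 112/96/97 104/98/103 93/97/101 95/91/91 105/96/82 111/100/81 98/96/93 73/86/104
207 91/102/119 92/91/102 100/84/91 107/86/84 120/99/90 126/111/95 129/110/86 131/110/73 138/112/62 140/115/64 125/103/72 95/91/87
208 61/68/90 61/66/86 75/70/82 96/81/83 117/102/87 131/111/79 140/113/63 150/117/57 151/118/50 148/115/48 138/111/58 112/99/78
209 53/64/81 47/61/88 57/64/86 80/77/87 99/89/77 121/100/64 134/105/48 145/112/43 150/114/44 144/110/40 131/103/47 105/91/66
210 52/64/82 37/54/86 41/58/85 54/63/82 77/75/78 100/84/63 120/95/49 131/101/41 136/104/43 130/101/40 121/98/53 99/91/74
211 43/55/79 38/57/87 27/52/81 45/61/88 51/58/77 75/68/69 95/79/55 114/91/50 121/97/50 122/100/61 113/98/71 101/97/87
212 51/62/83 40/59/86 33/56/84 37/55/85 41/58/81 54/64/77 77/73/71 99/87/68 113/100/75 121/108/89 120/113/100 108/107/106<stdin>:5: RuntimeWarning: Mean of empty slice.
  ret = ret.dtype.type(ret / rcount)
```

apply_moves:
  increments:
    - [[0, 0, -0.3], [0, 0, 0], 0]
    - [[0, 0, -0.15], [0, 0, 0], 0]
    - [[0, 0, 0], [0, 0, 0], 0]
    - [[0, 0, 0], [0, 0, 0], 0]
    - [[0, 0, 0], [0, 0, 0], 0]

```text
t: 7.4
eef_pos: [621.2, 38.2, 99.3]
tcp_rot: [-1.569, -0.008, 0.119]
ft_force: [-2.1, 2.2, 0.0]
opening: 0.125
```

```bash
python3 - <<'E'
from h import *
s=readout.state();print(s["t"],s["eef_pos"],s["tcp_rot"],s["ft_force"],s["opening"])
q=read_camera("side");find(q,["pointer","mark"])
print("old ptr",ray(q,304.5,206.3,36))
im=q["img"][190:220,290:325].astype(float)
cv2.imwrite("pics/a4.png",cv2.resize(q["img"][190:220,290:325],None,fx=16,fy=16,interpolation=2)[:,:,::-1])
E
```

```text
7.4 [621.16747287  38.22488903  99.28316495] [-1.56862116 -0.00847683  0.11861808] [-2.11774074e+00  2.24962405e+00  1.74581009e-03] 0.12462081625733237
pointer mark_of [657.2  44.9  31.6] 0.64
pointer mark_of [504.5  63.5  62.4] 0.24
mark mark_of [625.4  44.6 110.7] 0.64
mark mark_of [667.7  48.1  28.5] 0.52
old ptr [654.8844343   48.64571971  36.        ]
```

View pics/a4.png

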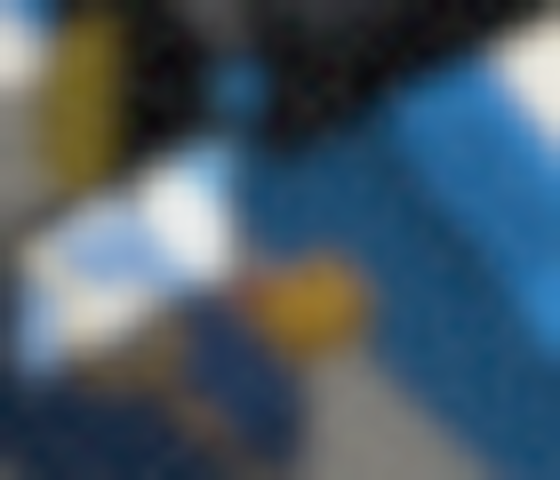

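The pointer at (250,290) in the crop points straight at the clip at (315,305), so the carriage is in place. I'll turn the mirror now; the total needed is about 54°.

apply_moves:
  increments:
    - [[0, 0, 0], [0, 6, 0], 0]
    - [[0, 0, 0], [0, 9, 0], 0]
    - [[0, 0, 0], [0, 9, 0], 0]
    - [[0, 0, 0], [0, 9, 0], 0]
    - [[0, 0, 0], [0, 6, 0], 0]

```text
t: 8.18
eef_pos: [621.1, 38.1, 99.3]
tcp_rot: [-1.565, -0.006, -0.582]
ft_force: [-0.8, 1.5, 0.5]
opening: 0.128
```

```bash
python3 plan.py 621.1 38.6 99.3 -0.831 2
```

```text
now 8.18 [621.1  38.1  99.3] [-1.565 -0.006 -0.582] F [-0.8  1.5  0.5] M [-0.16  0.18  0.03] 0.128 [-0.05  0.61  1.68  0.    0.84 -1.04]
[[-0.02, -0.0, 0.02], [0, 7.1, 0]]
[[-0.02, -0.0, 0.02], [0, 7.1, 0]]
```

apply_moves:
  increments:
    - [[0, 0, 0], [0, 7, 0], 0]
    - [[0, 0, 0], [0, 6, 0], 0]
    - [[0, 0, 0], [0, 1, 0], 0]
    - [[0, 0, 0], [0, 0, 0], 0]
    - [[0, 0, 0], [0, 0, 0], 0]

```text
t: 8.8
eef_pos: [621.1, 38.0, 99.3]
tcp_rot: [-1.565, -0.005, -0.829]
ft_force: [0.5, 2.4, -0.4]
opening: 0.122
```

```bash
python3 plan.py 621.1 38.6 99.3 -0.831 1;  python3 - <<'E'
from h import *
q=read_camera("side");find(q,["pointer","sight_tip","marker"])
q=read_camera("side");find(q,["sight_tip","marker"])
p=read_camera("top"); find(p,["sight_tip","pointer"])
b=q["img"][185:255,235:335]
cv2.imwrite("pics/a5.png",cv2.resize(b,None,fx=8,fy=8,interpolation=2)[:,:,::-1])
E
```

```text
now 8.8 [621.1  38.   99.3] [-1.565 -0.005 -0.829] F [ 0.5  2.4 -0.4] M [-0.18  0.28  0.1 ] 0.122 [-0.05  0.61  1.68  0.    0.84 -0.79]
[[-0.04, -0.0, 0.05], [0, 0.1, 0]]
pointer mark_of [657.6  45.5  29.8] 0.72
pointer mark_of [503.   64.8  62.2] 0.22
marker mark_of [502.   65.2  62.7] 0.94
marker mark_of [500.5  64.5  63.1] 0.61
```

View pics/a5.png

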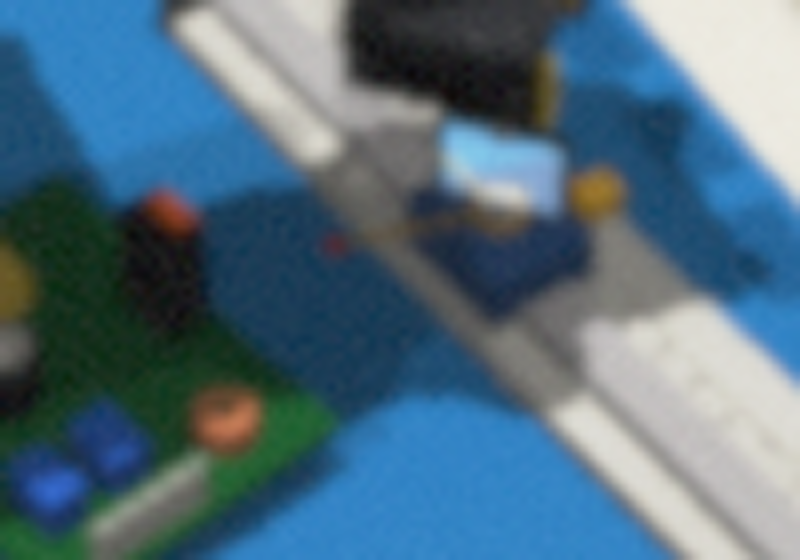

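The red rod tip is at (335,243) in the crop, the brass rod crosses (470,215), and the sticker's face is near (172,215). I'll compute the line's miss distance.

```bash
python3 - <<'E'
from h import *
q=read_camera("side")
c=lambda u,v,z:ray(q,235+(u+.5)/8-.5,185+(v+.5)/8-.5,z)
im=q["img"].astype(int)[205:225,266:286]
w_=np.clip(im[...,0]-im[...,1:].max(2)-10,0,None); vv,uu=np.mgrid[205:225,266:286]
tu,tv=(uu*w_).sum()/w_.sum(),(vv*w_).sum()/w_.sum()
T=ray(q,tu,tv,42); B=c(470,215,42); print("tip",tu,tv,T,"rod",B)
yd=np.array([-.1197,.9928])
for M in ([498.5,64.3],[500.0,64.5]):
  for A in ([621.1,38.0],[621.1,39.5],B[:2]):
    A=np.array(A); d=(T[:2]-A);d/=np.linalg.norm(d); m=np.array(M)-A
    print(A.round(1),"miss",d[0]*m[1]-d[1]*m[0],"tip r",np.linalg.norm(T[:2]-A),"mirror",np.degrees(np.arccos(d@-yd))/2)
print(c(172,215,72))
E
```

```text
tip 277.0 215.0 [559.27526319  52.38892423  42.        ] rod [610.38402171  41.57454577  42.        ]
[621.1  38. ] miss 2.1754551435788194 tip r 63.47707634597114 mirror 54.9881410890791
[621.1  39.5] miss 0.7430830736246996 tip r 63.153958298365616 mirror 54.325371566285945
[610.4  41.6] miss 0.9281405225502901 tip r 52.24036733117279 mirror 54.41098121047983
[621.1  38. ] miss 1.6406426466031512 tip r 63.47707634597114 mirror 54.9881410890791
[621.1  39.5] miss 0.24116150678406356 tip r 63.153958298365616 mirror 54.325371566285945
[610.4  41.6] miss 0.4219549663280908 tip r 52.24036733117279 mirror 54.41098121047983
[498.46078283  70.65445604  72.        ]
```

The miss comes out at about 2 mm or less by both the picture and the kinematics, against a 12 mm limit. The carriage is within about 2 mm of the clip. Handing in.

```bash
python3 - <<'E'
from h import *
s=readout.state();print(s["t"],s["eef_pos"].round(1),s["tcp_rot"].round(3),s["opening"])
print(env.job_done())
E
```

```text
9.35 [621.1  38.   99.3] [-1.565 -0.005 -0.83 ] 0.12425863647298713
the job is handed in; nothing more can be done
None
```

I slid the carriage to the yellow clip by its gripped knob, turned the mirror about 54° clockwise and handed the job in at 9.35 s, still gripping the knob. No verdict is reported.

- **Carriage:** the last estimates put the pointer within about 2 mm of the clip's middle along the rail, against a 7 mm limit. Individual readings of the clip from the networks and rays differed by a few mm, so I used their average.
- **Aiming rod:** the rod's line passes about 0.2 to 2.2 mm from the sticker's centre, against a 12 mm limit. This comes from the side picture and agrees with the angle worked out from the gripper's pose.
- **Grip:** the fingers stand about 12 mm apart, the knob's thickness, and the tool was still over the last readings. I had no direct reading of the contact force between fingers and knob.
- **Checks that failed or disagreed:**
  - The rod tip came out 63 mm from the mirror's axis instead of the stated 70 mm, because it is only a few pixels in the picture.
  - After the turn the networks could not find the rod tip, so I located it by colour.
  - The top camera was blocked by the arm.
- **Other things:** I saw no contact with the board or the loose things in the views I took. I did not measure the loose things' positions again at the end.

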